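Check the catches on two stone display cases

TASK

Make sure both display cases at the gem stall are properly caught: first the red one, then the blue one, tug the knob on the lid gently straight up to see whether the catch holds. If a lid gives, press it down until its catch snaps in and tug it again; finish with both lids fully home, their knobs let go, and leave the baskets and other things around them alone.

Things in the scene. Friction and masses are not known exactly. Their poses are not given: they have to be found in the camera images.
- red_case: red display case, a fixed open-topped box 160 (front to back) x 180 (wide) x 55 mm high, walls 8 mm, full of polished stones under a glazed red lid. Origin: centre of its underside on the table; +x points from its front (knob side) to its back (hinge side), z up.
- red_lid (a joint): red lid angle about its hinge, rad: 0 = home and caught; grows as the front lifts. Uncaught, it rests on the catch at about 0.05 (front 7 mm high, mostly masked by its skirt), lifts freely and falls back. Pressing the knob straight down with about 8 N snaps the catch in (reads 0 within 0.005). Caught, it opens only if pulled with over about 14 N.
- red_knob (a joint): how far the sprung knob is drawn up out of the red lid, m: 0 at rest, 0.009 at its stop. Its spring takes 1.5 N to start, 6 N at the stop: on a caught lid a gentle tug (a rise of 6 to 9 mm) draws out the knob and the lid stays down; a lid that gives comes up with the knob. Pressed down, it bears on the lid. The knob's foot also swivels freely by 0.35 rad fore and aft.
- red_knob_grip (a point): centre of the brass knob on the red lid's front rail: upright cylinder, 25 mm diameter, top 16 mm above this point, lid face 24 mm below it. It lies on the case's centre line, 62 mm in front of the case's origin, 91.5 mm above the table with the lid home (7 mm more if it rests on the catch). The lid is 164 x 186 mm, 12 mm thick, glazed behind the knob.
- red_hinge (a point): middle of the hinge line of the red lid, 142 mm behind the knob's axis and 55 mm above the table; the lid turns about the case's own y axis through it.
- blue_case: blue display case, a fixed open-topped box 160 (front to back) x 180 (wide) x 55 mm high, walls 8 mm, full of polished stones under a glazed blue lid. Origin: centre of its underside on the table; +x points from its front (knob side) to its back (hinge side), z up.
- blue_lid (a joint): blue lid angle about its hinge, rad: 0 = home and caught; grows as the front lifts. Uncaught, it rests on the catch at about 0.05 (front 7 mm high, mostly masked by its skirt), lifts freely and falls back. Pressing the knob straight down with about 8 N snaps the catch in (reads 0 within 0.005). Caught, it opens only if pulled with over about 14 N.
- blue_knob (a joint): how far the sprung knob is drawn up out of the blue lid, m: 0 at rest, 0.009 at its stop. Its spring takes 1.5 N to start, 6 N at the stop: on a caught lid a gentle tug (a rise of 6 to 9 mm) draws out the knob and the lid stays down; a lid that gives comes up with the knob. Pressed down, it bears on the lid. The knob's foot also swivels freely by 0.35 rad fore and aft.
- blue_knob_grip (a point): centre of the brass knob on the blue lid's front rail: upright cylinder, 25 mm diameter, top 16 mm above this point, lid face 24 mm below it. It lies on the case's centre line, 62 mm in front of the case's origin, 91.5 mm above the table with the lid home (7 mm more if it rests on the catch). The lid is 164 x 186 mm, 12 mm thick, glazed behind the knob.
- blue_hinge (a point): middle of the hinge line of the blue lid, 142 mm behind the knob's axis and 55 mm above the table; the lid turns about the case's own y axis through it.
- basket_yellow: yellow plastic basket of turquoise stones, 110 x 130 x 40 mm; a loose bystander to leave alone. Origin: centre of its underside.
- basket_green: green plastic basket of violet stones, 110 x 130 x 40 mm; a loose bystander to leave alone. Origin: centre of its underside.
- cup: brass cup, 64 mm across, 60 mm high; a loose bystander to leave alone. Origin: centre of its underside.
- loupe: dark round magnifier with a steel tab, 32 mm across, 22 mm high; a loose bystander to leave alone. Origin: centre of its underside.
- jar: amber jar with a black cap, 44 mm across, 55 mm high; a loose bystander to leave alone. Origin: centre of its underside.
- brush: wooden brush lying down, 160 mm long, 42 mm wide; a loose bystander to leave alone. Origin: middle of its length, on the table, handle to its -x.
- tray: low aluminium tray with six stones, 70 x 100 x 12 mm; a loose bystander to leave alone. Origin: centre of its underside.

How it is judged:
By the outcome, as a careful person would: the job done as asked, in the order asked, and still so for the second after the job is handed in, with the robot touching nothing.
It also fails if it takes over 58 s, if anything falls off the work surface, if the arm or the gripper's body presses on something with over 40 N, if the wrist force passes 120 N, or if a joint passes its speed limit or range.

ROBOT

A 6-joint arm with a two-finger parallel gripper is mounted at the origin on the work surface. World frame = base frame: x ahead of the robot, y to its left, z up, the work surface at z = 0. Lengths are in m, angles in rad, forces in N, time in s.
With the tool pointing down it reaches from about 0.25 to 0.8 m from the base axis. Payload 8.5 kg.
Tool frame: the origin (TCP) lies on the centre line of the jaws, within the pads' length; the fingertips stand 22 mm ahead of it and the grasp point (between the pads) lies 3 mm ahead of it (env.tip_extent is the distance from the TCP to the fingertips, in m); z points along the fingers, x is the direction in which the jaws open and shut, and the axes are right-handed (so a half turn about z gives the same grasp; the last joint's range is limited). The gripper opens to 85 mm and grips with 20 to 120 N. Pads are 22 mm wide; open, the fingers measure 114 mm over their backs; the gripper's body (76 mm by 85 mm) begins 54 mm behind the grasp point. The pads swing forward as they close: fully open they stand 13 mm farther back than shut.
Start: joints at [1.238, 0.238, -0.013, 1.319, 0, 1.571], TCP at [0.171, 0.496, 0.253] pointing down, gripper open.
Joint ranges: [-2.66, 2.66], [-1.03, 1.9], [-1.14, 1.46], [-1.82, 2.27], [-1.45, 1.34], [-3.14, 3.14]. Speed limits (rad/s): [2.22, 2.22, 2.79, 3.14, 3.14, 3.14].

INTERFACE

Orientations are given as a rotation vector (axis times angle).
In Python, from station import env gives the robot as it stands.
- The arm moves only by the tool arm_command, never from a script. Its argument "motion" is text: rows parted by semicolons, each of 5 numbers parted by spaces: the opening, from 0 (shut) to 1 (fully open), then the shift along the tool's x, y, z in mm, then the turn about the tool's z in rad. In form: claw dx dy dz twist; .... A call has 1 to 8 rows; each row is the pose to reach, as a shift and turn from the pose commanded when the call began, along the tool's axes at that moment; what a row does not reach only later rows make up. A row lasts 1/8 s, in which the tool goes at most 62.5 mm and 10.7 degrees, less where a joint would pass 70% of its speed; a pose out of reach is approached as far as the arm can. A call with a gripper value outside its range is refused whole. The fingers move at their own pace and stop on an object; "force" is the grip in N (left out, the last holds). Time passes only in rows, so rows that repeat a pose let the fingers close. It gives the time, the measured TCP pose, the force and the opening at its end, in the units of the state.
- env.state(): the state, without advancing time (a new reading comes with each control period).
- env.grab_frame(name): name is "scene" or "top" or "wrist"; returns a dict with "pixels" (384x512x3 uint8, red, green, blue), "vfov" (degrees; the focal length in pixels is half the picture's height over the tangent of half this angle, whatever the lens; pixels are square), "cx", "cy" (the principal point, pixels), "k1" (the pictures are not rectified: a ray, as slopes to the right and down, at radius r is drawn at 1 + k1 r^2 times it, then the intrinsics apply), "R" (3x3) and "t" (3): a world point X has camera coordinates R X + t. Camera axes: x right, y down, z forward; pixel columns grow to the right and rows downward; lengths in m; the calibration is good to about 2 mm. A picture is of the moment at which its call begins. There is no depth.
- env.close_job(): hands the job in, once; it reports no verdict.
The state is a dict: "t": time; "joint_positions": joint angles; "qvel": joint speeds; "tau": joint torques, N m; "position": TCP position; "eef_rot": TCP orientation; "wrist_force": force on the tool from outside, world axes, zero at the start; "torque": the same for the moment, N m; "grip_width": opening from 0.0 (shut) to 1.0 (fully open).
Only numpy, scipy, OpenCV 4.12 (cv2) and the standard library are available. Lean on these libraries where they do the work, as an engineer would, in place of code of your own. Each camera call takes 0.05 s, during which the arm holds its last target. There are 200 camera calls.

## Working session

There is one attempt and no reset: what is moved stays moved. The work goes in short steps, Python scripts to look and compute and a tool call to move; the robot and the scene stay as the last step left them, time stands still between calls to the robot, and variables do not carry over. Pictures are saved under pics/ and viewed, about 8 in all and at most 12, crops included, and the job is handed in when it is done.

Besides the shell and the picture viewer there is one more tool, called after ">>>" by a JSON object that holds its "method" and its "body". arm_command: Moves the arm, as the interface text tells. Its arguments: {"type":"object","properties":{"motion":{"type":"string"},"force":{"type":"number"}},"required":["motion"]}

```bash
mkdir -p pics
cat > h.py <<'E'
import numpy as np,cv2
from station import env
def K(f):
    h=f["pixels"].shape[0]; fl=h/2/np.tan(np.radians(f["vfov"])/2); return fl
def ray(f,u,v):
    fl=K(f); d=np.array([(u-f["cx"])/fl,(v-f["cy"])/fl])
    s=d.copy()
    for _ in range(20): s=d/(1+f["k1"]*(s@s))
    R=np.array(f["R"]);t=np.array(f["t"]); w=R.T@np.array([s[0],s[1],1]); return -R.T@t,w/np.linalg.norm(w)
def onz(f,u,v,z):
    c,w=ray(f,u,v); return c+w*(z-c[2])/w[2]
def proj(f,X):
    p=np.array(f["R"])@np.array(X)+np.array(f["t"]); s=p[:2]/p[2]; s=s*(1+f["k1"]*(s@s)); return s*K(f)+[f["cx"],f["cy"]]
def snap(n,out):
    f=env.grab_frame(n); im=cv2.cvtColor(f["pixels"],cv2.COLOR_RGB2BGR); cv2.imwrite(f"pics/{out}.png",im); 
    import pickle; pickle.dump(f,open(f"pics/{out}.pkl","wb")); return f
E
python3 - <<'E'
from h import *
import cv2
a=[snap("scene","s0"),snap("top","t0")]
cv2.imwrite("pics/m0.png",cv2.resize(np.vstack([cv2.imread("pics/s0.png"),cv2.imread("pics/t0.png")]),(400,600)) )
for f in a: print(f["vfov"],f["k1"],-np.array(f["R"]).T@f["t"])
print(env.state(),env.tip_extent)
E
```

```text
44.23731177888121 0.04177531317876436 [ 1.19971931 -0.13613674  1.22959687]
48.05600353016011 -0.1201224657170569 [ 0.42176246 -0.0219719   1.51438099]
{'t': 0.1, 'joint_positions': array([ 1.23801215e+00,  2.38750884e-01, -1.41574089e-02,  1.31918438e+00,
        1.33895909e-06,  1.57082209e+00]), 'qvel': array([ 0.00022428, -0.00233044,  0.00064153, -0.0015344 ,  0.0013834 ,
        0.0015573 ]), 'tau': array([ 2.91465458e-04, -5.39721036e+01,  3.46996379e+01,  1.34142040e-02,
       -4.85016903e-05, -1.72913519e-05]), 'position': array([0.17139623, 0.49588385, 0.25273098]), 'eef_rot': array([ 2.55809898e+00,  1.82236454e+00, -1.65928472e-03]), 'wrist_force': array([-0.86175329, -0.30730175, -0.13303964]), 'torque': array([0.01245451, 0.00334476, 0.02906181]), 'grip_width': 1.0008239406322574} 0.022
```

View pics/t0.png

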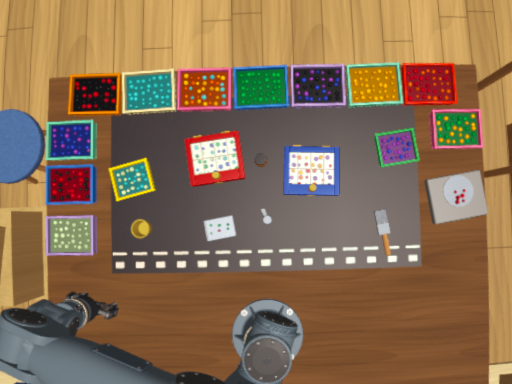

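View pics/s0.png

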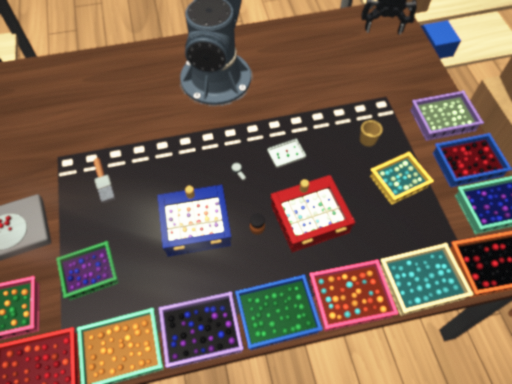

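The top view shows the red lid around (214,158) with its knob at (219,178), and the blue lid around (312,170) with its knob at (313,188). The scene view shows the red knob at (304,184) and the blue knob at (189,190). Next I measure both.

```bash
cat > m.py <<'E'
from h import *
import pickle
fs={n:pickle.load(open(f"pics/{n}0.pkl","rb")) for n in "st"}
seeds={"red":dict(t=(219,178),s=(304,184),c=(214,158)),"blue":dict(t=(313,188),s=(189,190),c=(312,170))}
for k,sd in seeds.items():
    r=[]
    for n in "ts":
        hsv=cv2.cvtColor(fs[n]["pixels"],cv2.COLOR_RGB2HSV)
        m=cv2.inRange(hsv,(15,90,70),(32,255,255)); u,v=sd[n]
        w=np.zeros_like(m); w[v-7:v+8,u-7:u+8]=m[v-7:v+8,u-7:u+8]
        c,l,st,ce=cv2.connectedComponentsWithStats(w); i=1+np.argmax(st[1:,4]); print(k,n,ce[i],st[i])
        r.append(ray(fs[n],*ce[i]))
    (a,d),(b,e)=r; s=np.linalg.lstsq(np.array([d,-e]).T,b-a,rcond=None)[0]
    P,Q=a+s[0]*d,b+s[1]*e; print(" knob tri",(P+Q)/2,"gap",np.linalg.norm(P-Q),"onz .0995",onz(fs["t"],*[0,0],0)*0+a+d*(.0995-a[2])/d[2])
    hsv=cv2.cvtColor(fs["t"]["pixels"],cv2.COLOR_RGB2HSV)
    m=cv2.inRange(hsv,(0,150,90),(8,255,255))|cv2.inRange(hsv,(172,150,90),(180,255,255)) if k=="red" else cv2.inRange(hsv,(105,150,70),(125,255,255))
    u,v=sd["c"]; w=np.zeros_like(m); w[v-38:v+38,u-38:u+38]=m[v-38:v+38,u-38:u+38]
    c,l,st,ce=cv2.connectedComponentsWithStats(w); i=1+np.argmax(st[1:,4])
    pts=np.argwhere(l==i)[:,::-1]
    W=np.array([onz(fs["t"],*p,.067)[:2] for p in pts],np.float32)*1000
    R=cv2.minAreaRect(W); print(" lid rect mm",R)
E
python3 m.py
```

```text
red t [215.65306122 174.83673469] [212 172   8   7  49]
red s [303.82608696 183.69565217] [299 178  10  13  92]
 knob tri [0.55053422 0.154309   0.10318166] gap 0.0019894267648679857 onz .0995 [0.55066242 0.15378352 0.0995    ]
 lid rect mm ((610.76416015625, 161.97999572753906), (167.54827880859375, 188.14952087402344), 7.135864734649658)
blue t [312.15  187.275] [309 184   7   7  40]
blue s [189.1011236  190.04494382] [184 184  10  13  89]
 knob tri [ 0.50033122 -0.1618117   0.10761851] gap 0.0015228703540828704 onz .0995 [ 0.50070187 -0.1633834   0.0995    ]
 lid rect mm ((559.8958740234375, -164.73483276367188), (183.04824829101562, 161.7938232421875), 87.17176818847656)
```

Both knobs fit their lids. Triangulated, red is at (0.5505, 0.154) and blue at (0.500, -0.162), each within 3 mm of the position expected from the lid centre. The red case is yawed about +7° and the blue about -3°. I'll go above the red knob with the jaws along the case's y.

>>> {"method": "arm_command", "body": {"motion": "1 -199 470 0 -0.457;1 -199 470 0 -0.457;1 -199 470 0 -0.457;1 -199 470 0 -0.457;1 -199 470 0 -0.457;1 -199 470 0 -0.457;1 -199 470 0 -0.457;1 -199 470 0 -0.457", "force": 40}}

```text
t: 1.1
position: [0.535, 0.1681, 0.2531]
eef_rot: [-2.079, -2.355, 0.0]
wrist_force: [0.9, 1.0, 0.3]
grip_width: 1.0
```

>>> {"method": "arm_command", "body": {"motion": "0.7 0 0 0 0;0.7 0 0 0 0;0.7 0 0 0 0"}}

```text
t: 1.48
position: [0.5329, 0.1707, 0.2533]
eef_rot: [-2.077, -2.356, 0.001]
wrist_force: [-0.6, -0.6, 0.6]
grip_width: 0.7
```

```bash
cat > st.py <<'E'
from h import *
from scipy.spatial.transform import Rotation as Ro
s=env.state(); M=Ro.from_rotvec(s["eef_rot"]).as_matrix()
print("t",s["t"],"pos",s["position"].round(4),"F",s["wrist_force"].round(2),"T",s["torque"].round(2),"w",round(s["grip_width"],3),"yaw",np.degrees(np.arctan2(M[1,0],M[0,0])).round(2),"z",M[:,2].round(3),"q",s["joint_positions"].round(2))
E
cat > w.py <<'E'
import sys; exec(open("st.py").read()); f=snap("wrist",sys.argv[1])
print("expected tri knob px",proj(f,[float(a) for a in sys.argv[2:5]]))
E
python3 w.py w1 .5505 .1543 .1075
```

```text
t 1.475 pos [0.5329 0.1707 0.2533] F [-0.56 -0.55  0.64] T [-0.05  0.   -0.04] w 0.7 yaw 97.2 z [-0. -0. -1.] q [0.31 0.3  0.07 1.34 0.   0.18]
expected tri knob px [233.86618878 196.77232585]
```

View pics/w1.png

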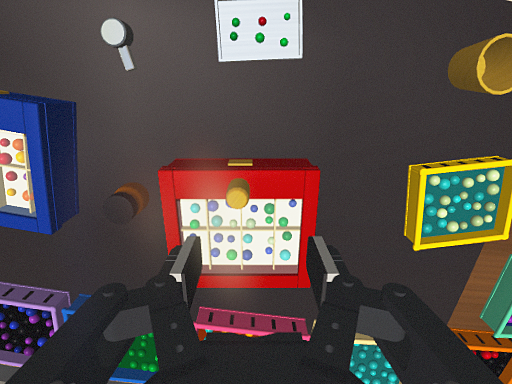

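The wrist view shows the red lid square to the picture, so the yaw is right. The knob is at about (237,195), where I expected (234,197). I'll refine its position.

```bash
cat > k.py <<'E'
from h import *
import pickle,sys
from scipy.spatial.transform import Rotation as Ro
f=pickle.load(open(f"pics/{sys.argv[1]}.pkl","rb")); u,v=int(sys.argv[2]),int(sys.argv[3]); yaw=float(sys.argv[4])
hsv=cv2.cvtColor(f["pixels"],cv2.COLOR_RGB2HSV); m=cv2.inRange(hsv,(10,110,60),(32,255,255))
w=np.zeros_like(m); h=24; w[v-h:v+h,u-h:u+h]=m[v-h:v+h,u-h:u+h]
c,l,st,ce=cv2.connectedComponentsWithStats(w); i=1+np.argmax(st[1:,4]); print("blob",ce[i],st[i])
print("cam",-np.array(f["R"]).T@f["t"],"cen at .094",onz(f,*ce[i],.094))
# silhouette left/right via side rays, and full-cylinder check
x0,y0,ww,hh,_=st[i]
for z in (.0915,.0985):
  P=onz(f,*ce[i],z+.001)
  cx=[]
  for dx in (0,):
    pts=[proj(f,[P[0]+.0125*np.cos(a),P[1]+.0125*np.sin(a),z+k]) for a in np.linspace(0,6.28,24) for k in(.016,-.02)]
    pts=np.array(pts); print("z",z,"P",P.round(4),"pred bbox",pts.min(0).round(1),pts.max(0).round(1))
s=env.state(); M=Ro.from_rotvec(s["eef_rot"]).as_matrix()
print("shift tool mm",(M.T@(P-s["position"])*1000).round(1))
g=cv2.resize(f["pixels"][v-60:v+60,u-80:u+80,::-1],None,fx=5,fy=5); cv2.imwrite(f"pics/{sys.argv[1]}c.png",g)
E
python3 k.py w1 237 195 7
```

```text
blob [237.49661017 193.11016949] [226 178  24  31 590]
cam [0.44936219 0.16184866 0.37403929] cen at .094 [0.55096731 0.15733889 0.094     ]
z 0.0915 P [0.5515 0.1573 0.0925] pred bbox [224.6 176.5] [249.4 209.2]
z 0.0985 P [0.549  0.1574 0.0995] pred bbox [224.2 176.1] [249.7 209.6]
shift tool mm [-15.3  14.2 153.9]
```

View pics/w1c.png

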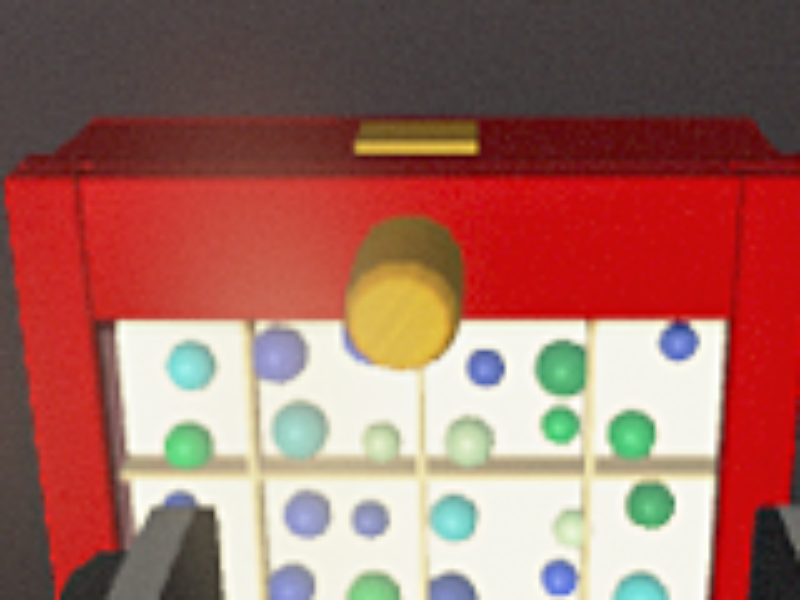

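The crop shows a clean upright cylinder with its top face at about (237,202) in the full picture, so the knob axis is near (0.5505, 0.157). I'll descend.

>>> {"method": "arm_command", "body": {"motion": "0.7 -15.5 14.5 60 0;0.7 -15.5 14.5 110 0;0.7 -15.5 14.5 140 0;0.7 -15.5 14.5 153 0;0.7 -15.5 14.5 153 0;0.7 -15.5 14.5 153 0"}}

```text
t: 2.28
position: [0.5509, 0.1568, 0.1018]
eef_rot: [2.078, 2.355, 0.003]
wrist_force: [0.2, 0.0, 0.0]
grip_width: 0.702
```

```bash
python3 w.py w2 .5505 .157 .1075
```

```text
t 2.275 pos [0.5509 0.1568 0.1018] F [0.24 0.02 0.05] T [-0.03 -0.01 -0.01] w 0.702 yaw 97.14 z [ 0.002  0.001 -1.   ] q [ 0.28  0.41 -0.17  0.99 -0.    0.15]
expected tri knob px [250.42771035 274.57218535]
```

View pics/w2.png

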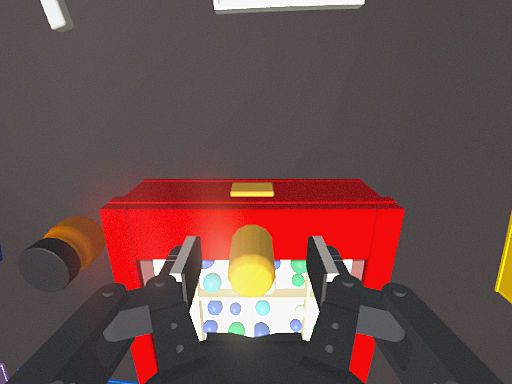

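The knob's top is at (251,275), midway between the pads at about 195 and 312. I'll close.

>>> {"method": "arm_command", "body": {"motion": "0.4 0 0 0 0;0.2 0 0 0 0;0.2 0 0 0 0;0.2 0 0 0 0;0.2 0 0 0 0;0.2 0 0 0 0", "force": 40}}

```text
t: 3.08
position: [0.5503, 0.1557, 0.1003]
eef_rot: [2.079, 2.354, -0.001]
wrist_force: [1.6, -5.3, -0.3]
grip_width: 0.279
```

```bash
python3 w.py w3 .5505 .157 .1075
```

```text
t 3.075 pos [0.5503 0.1557 0.1003] F [ 1.63 -5.35 -0.31] T [-0.96 -0.38 -0.03] w 0.279 yaw 97.09 z [ 0.    -0.001 -1.   ] q [ 0.28  0.41 -0.17  0.99 -0.    0.15]
expected tri knob px [252.45699537 277.65330695]
```

Gripped at 0.279. There is a small side load, so I'll relax 1 mm toward -y, then tug gently.

>>> {"method": "arm_command", "body": {"motion": "0.2 -1 0 0 0;0.2 -1 0 0 0;0.2 -1 0 -2 0;0.2 -1 0 -4 0;0.2 -1 0 -6 0;0.2 -1 0 -7.5 0;0.2 -1 0 -7.5 0;0.2 -1 0 -7.5 0"}}

```text
t: 4.12
position: [0.5503, 0.1554, 0.1077]
eef_rot: [-2.079, -2.355, -0.0]
wrist_force: [3.9, 2.4, -5.7]
grip_width: 0.275
```

```bash
python3 w.py w4 .5505 .157 .1155
python3 - <<'E'
from h import *
cv2.imwrite("pics/p4.png",np.hstack([cv2.resize(cv2.imread(f"pics/w{i}.png")[160:340,140:360],(400,327)) for i in (3,4)]))
E
```

```text
t 4.125 pos [0.5503 0.1554 0.1077] F [ 3.92  2.4  -5.66] T [ 0.53 -0.77 -0.01] w 0.275 yaw 97.12 z [ 0.  0. -1.] q [ 0.28  0.4  -0.16  1.01  0.    0.15]
expected tri knob px [253.08087088 278.38542828]
```

View pics/p4.png

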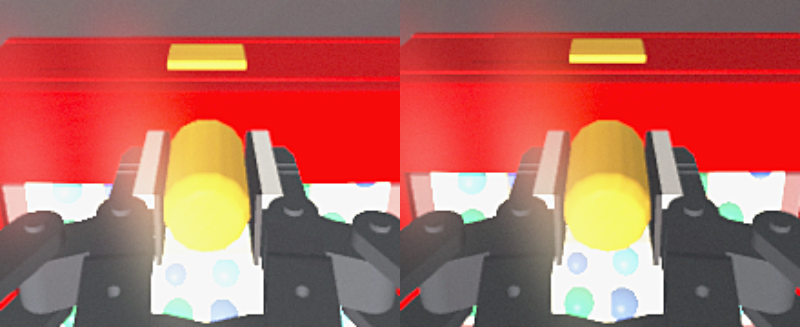

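Rise 7.4 mm and pull 5.4 N, against a spring prediction of 5.2 N. The knob foreground looks the same in both crops. I'll verify in numbers that the lid stayed put, using the rail/glass edge.

```bash
cat > lid.py <<'E'
from h import *
import pickle,sys
# rail/glass edge (lid face, colour->white) in columns right of/left of the fingers, on plane z
a,b,col=sys.argv[1:4]; cols=[int(c) for c in sys.argv[4].split(",")]
def edge(n):
    f=pickle.load(open(f"pics/{n}.pkl","rb")); g=f["pixels"].astype(float); ch=1 if col=="red" else 0
    out=[]
    for c in cols:
        s=cv2.GaussianBlur(g[:,:,ch],(3,3),0)[225:300,c]; d=np.diff(s); out.append((c+.0,225.5+int(np.argmax(d)),d.max()))
    return f,out
fa,ea=edge(a); fb,eb=edge(b); print(a,ea);print(b,eb)
for (c,v,_),(c2,v2,_) in zip(ea,eb):
    P=onz(fa,c,v,.0675)
    for z0 in (.0675,.0745):
        P=onz(fa,c,v,z0); res=[]
        for dz in (0,.0074*.85): res.append(proj(fb,P+[0,0,dz])[1].round(1))
        print("col",c,"z0",z0,"pred row still/lifted",res,"seen",v2)
E
python3 lid.py w3 w4 red 160,165,170,175,180,325,330,335,340
```

```text
w3 [(160.0, 259.5, np.float64(76.375)), (165.0, 260.5, np.float64(73.0625)), (170.0, 260.5, np.float64(95.0)), (175.0, 260.5, np.float64(104.375)), (180.0, 260.5, np.float64(117.6875)), (325.0, 260.5, np.float64(127.0)), (330.0, 260.5, np.float64(123.375)), (335.0, 260.5, np.float64(109.3125)), (340.0, 260.5, np.float64(86.0))]
w4 [(160.0, 254.5, np.float64(72.3125)), (165.0, 254.5, np.float64(87.6875)), (170.0, 254.5, np.float64(100.125)), (175.0, 254.5, np.float64(105.875)), (180.0, 254.5, np.float64(111.4375)), (325.0, 253.5, np.float64(95.4375)), (330.0, 253.5, np.float64(96.0)), (335.0, 254.5, np.float64(67.8125)), (340.0, 254.5, np.float64(70.5))]
col 160.0 z0 0.0675 pred row still/lifted [np.float64(253.3), np.float64(258.6)] seen 254.5
col 160.0 z0 0.0745 pred row still/lifted [np.float64(253.0), np.float64(258.5)] seen 254.5
col 165.0 z0 0.0675 pred row still/lifted [np.float64(254.3), np.float64(259.5)] seen 254.5
col 165.0 z0 0.0745 pred row still/lifted [np.float64(254.0), np.float64(259.5)] seen 254.5
col 170.0 z0 0.0675 pred row still/lifted [np.float64(254.3), np.float
[... 517 characters left out ...]
lifted [np.float64(254.2), np.float64(259.5)] seen 253.5
col 325.0 z0 0.0745 pred row still/lifted [np.float64(254.0), np.float64(259.5)] seen 253.5
col 330.0 z0 0.0675 pred row still/lifted [np.float64(254.3), np.float64(259.5)] seen 253.5
col 330.0 z0 0.0745 pred row still/lifted [np.float64(254.0), np.float64(259.5)] seen 253.5
col 335.0 z0 0.0675 pred row still/lifted [np.float64(254.3), np.float64(259.5)] seen 254.5
col 335.0 z0 0.0745 pred row still/lifted [np.float64(254.0), np.float64(259.5)] seen 254.5
col 340.0 z0 0.0675 pred row still/lifted [np.float64(254.3), np.float64(259.5)] seen 254.5
col 340.0 z0 0.0745 pred row still/lifted [np.float64(254.0), np.float64(259.5)] seen 254.5
```

The lid stayed still under the tug, so red is caught. I'll lower, let go, rise, and go to blue.

>>> {"method": "arm_command", "body": {"motion": "0.2 0 0 3 0;0.2 0 0 6 0;0.2 0 0 7.5 0;0.2 0 0 7.5 0;0.45 0 0 7.5 0;0.7 0 0 7.5 0;0.7 0 0 7.5 0;0.7 0 0 -10 0"}}

```text
t: 5.18
position: [0.5492, 0.1548, 0.1169]
eef_rot: [-2.079, -2.354, 0.004]
wrist_force: [-0.1, -0.1, -0.2]
grip_width: 0.698
```

>>> {"method": "arm_command", "body": {"motion": "0.7 0 0 -60 0;0.7 0 0 -120 0;0.7 -50 -15 -135 0.087;0.7 -110 -32 -135 0.173;0.7 -170 -49 -135 0.173;0.7 -230 -67 -135 0.173;0.7 -290 -84 -135 0.173;0.7 -308 -89 -135 0.173"}}

```text
t: 6.18
position: [0.499, -0.1644, 0.2529]
eef_rot: [2.279, 2.162, -0.001]
wrist_force: [-0.8, 0.5, 0.6]
grip_width: 0.695
```

>>> {"method": "arm_command", "body": {"motion": "0.7 0 0 0 0;0.7 0 0 0 0"}}

```text
t: 6.42
position: [0.5002, -0.1605, 0.2528]
eef_rot: [-2.274, -2.167, -0.0]
wrist_force: [1.2, 0.3, -0.3]
grip_width: 0.7
```

```bash
python3 w.py w5 .5003 -.1618 .1075; snap=1
python3 - <<'E'
from h import *
snap("scene","s5")
E
```

```text
t 6.425 pos [ 0.5002 -0.1605  0.2528] F [ 1.19  0.29 -0.34] T [ 0.03  0.03 -0.  ] w 0.7 yaw 87.24 z [-0.  0. -1.] q [-0.31  0.24 -0.01  1.32  0.   -0.26]
expected tri knob px [250.61551662 183.03433736]
```

View pics/w5.png

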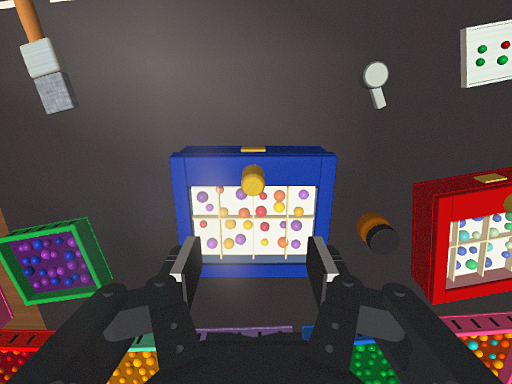

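The blue lid is square to the picture, spanning columns 171–336, with the knob at about (253,180). I'll refine its position.

```bash
python3 k.py w5 253 181 -3
```

```text
blob [252.61538462 180.39297659] [241 165  24  31 598]
cam [ 0.41603185 -0.1548196   0.37350124] cen at .094 [ 0.50176346 -0.15990786  0.094     ]
z 0.0915 P [ 0.5022 -0.1599  0.0925] pred bbox [240.1 164.2] [264.9 196.4]
z 0.0985 P [ 0.5001 -0.1598  0.0995] pred bbox [239.8 163.8] [265.3 196.8]
shift tool mm [  0.3  -0.3 153.3]
```

Offset under 1 mm. Descend and grip in one call.

>>> {"method": "arm_command", "body": {"motion": "0.7 -0.5 0 60 0;0.7 -0.5 0 110 0;0.7 -0.5 0 140 0;0.7 -0.5 0 151 0;0.7 -0.5 0 151 0;0.5 -0.5 0 151 0;0.35 -0.5 0 151 0;0.35 -0.5 0 151 0"}}

```text
t: 7.52
position: [0.5004, -0.1621, 0.1025]
eef_rot: [2.274, 2.166, 0.001]
wrist_force: [-0.9, 0.2, -0.8]
grip_width: 0.347
```

>>> {"method": "arm_command", "body": {"motion": "0.2 0 0 0 0;0.2 0 0 0 0;0.2 0 0 0 0;0.2 0 0 0 0"}}

```text
t: 8.02
position: [0.5003, -0.1618, 0.1023]
eef_rot: [2.274, 2.166, 0.001]
wrist_force: [-0.0, 2.7, 5.8]
grip_width: 0.278
```

```bash
python3 w.py w6 .5005 -.16 .1145
```

```text
t 8.025 pos [ 0.5003 -0.1618  0.1023] F [-0.04  2.66  5.83] T [ 0.55  0.04 -0.02] w 0.278 yaw 87.21 z [ 0.001  0.    -1.   ] q [-0.31  0.34 -0.28  0.95  0.   -0.26]
expected tri knob px [253.89654297 284.32548329]
```

>>> {"method": "arm_command", "body": {"motion": "0.2 0 0 -1 0;0.2 0.5 0 -2 0;0.2 0.5 0 -4 0;0.2 0.5 0 -6 0;0.2 0.5 0 -7.5 0;0.2 0.5 0 -7.5 0;0.2 0.5 0 -7.5 0"}}

```text
t: 8.95
position: [0.5011, -0.1617, 0.1097]
eef_rot: [2.274, 2.165, 0.002]
wrist_force: [6.2, 0.2, -2.0]
grip_width: 0.281
```

```bash
python3 w.py w7 .5005 -.16 .1145; python3 lid.py w6 w7 blue 165,175,330,340
python3 - <<'E'
from h import *
cv2.imwrite("pics/p7.png",np.hstack([cv2.resize(cv2.imread(f"pics/w{i}.png")[160:340,140:360],(400,327)) for i in (6,7)]))
E
```

```text
t 8.95 pos [ 0.5011 -0.1617  0.1097] F [ 6.23  0.18 -2.02] T [ 0.02 -1.35  0.07] w 0.281 yaw 87.21 z [ 0.002 -0.001 -1.   ] q [-0.31  0.33 -0.27  0.97  0.   -0.26]
expected tri knob px [253.55497495 273.28433828]
w6 [(165.0, 260.5, np.float64(73.75)), (175.0, 260.5, np.float64(73.9375)), (330.0, 260.5, np.float64(89.3125)), (340.0, 259.5, np.float64(78.25))]
w7 [(165.0, 260.5, np.float64(64.5)), (175.0, 259.5, np.float64(69.3125)), (330.0, 259.5, np.float64(109.5625)), (340.0, 259.5, np.float64(82.125))]
col 165.0 z0 0.0675 pred row still/lifted [np.float64(253.2), np.float64(258.3)] seen 260.5
col 165.0 z0 0.0745 pred row still/lifted [np.float64(252.9), np.float64(258.3)] seen 260.5
col 175.0 z0 0.0675 pred row still/lifted [np.float64(253.2), np.float64(258.3)] seen 259.5
col 175.0 z0 0.0745 pred row still/lifted [np.float64(252.9), np.float64(258.3)] seen 259.5
col 330.0 z0 0.0675 pred row still/lifted [np.float64(253.2), np.float64(258.4)] seen 259.5
col 330.0 z0 0.0745 pred row still/lifted [np.float64(252.9), np.float64(258.3)] seen 259.5
col 340.0 z0 0.0675 pred row still/lifted [np.float64(252.2), np.float64(257.4)] seen 259.5
col 340.0 z0 0.0745 pred row still/lifted [np.float64(251.9), np.float64(257.3)] seen 259.5
```

View pics/p7.png

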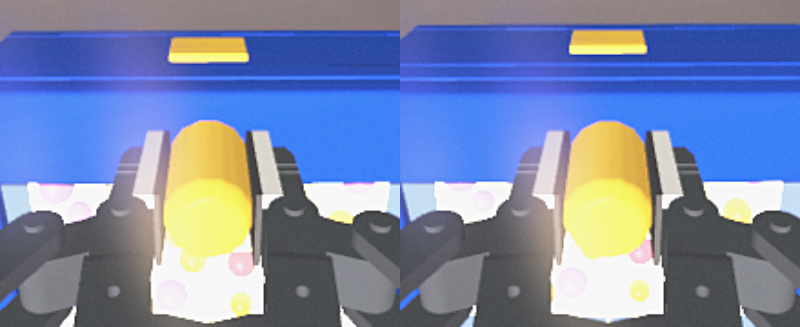

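Blue gave: the rail edge rose with the knob (row about 260, where a still lid would be at 253), and the pull was only 2 N. I'll press it down.

>>> {"method": "arm_command", "body": {"motion": "0.2 0 0 4 0;0.2 0 0 7.5 0;0.2 0 0 9 0;0.2 0 0 10.5 0;0.2 0 0 12 0;0.2 0 0 13 0;0.2 0 0 14 0;0.2 0 0 14 0", "force": 60}}

```text
t: 10.0
position: [0.4997, -0.1615, 0.0954]
eef_rot: [-2.275, -2.166, 0.001]
wrist_force: [-0.3, -1.9, 3.1]
grip_width: 0.272
```

```bash
python3 w.py w8 .5005 -.16 .1075; python3 lid.py w6 w8 blue 170,335|tail -4
```

```text
t 10.0 pos [ 0.4997 -0.1615  0.0954] F [-0.31 -1.89  3.09] T [-0.4   0.1  -0.05] w 0.272 yaw 87.19 z [-0.001 -0.    -1.   ] q [-0.31  0.34 -0.29  0.93 -0.   -0.26]
expected tri knob px [253.35965948 285.2982696 ]
col 170.0 z0 0.0675 pred row still/lifted [np.float64(267.6), np.float64(273.6)] seen 261.5
col 170.0 z0 0.0745 pred row still/lifted [np.float64(267.9), np.float64(274.3)] seen 261.5
col 335.0 z0 0.0675 pred row still/lifted [np.float64(266.6), np.float64(272.6)] seen 260.5
col 335.0 z0 0.0745 pred row still/lifted [np.float64(266.9), np.float64(273.2)] seen 260.5
```

>>> {"method": "arm_command", "body": {"motion": "0.2 0 0 1 0;0.2 0 0 2 0;0.2 0 0 3 0;0.2 0 0 3 0"}}

```text
t: 10.55
position: [0.4999, -0.1616, 0.0945]
eef_rot: [2.274, 2.165, 0.0]
wrist_force: [-7.8, 0.4, 27.4]
grip_width: 0.268
```

Firm stop at 27 N, so it's home. I'll tug again: relax, then rise about 7 mm above rest.

>>> {"method": "arm_command", "body": {"motion": "0.2 0 0 -2 0;0.2 0 0 -3.5 0;0.2 0 0 -3.5 0"}}

```text
t: 10.92
position: [0.4997, -0.1615, 0.0954]
eef_rot: [-2.275, -2.166, 0.001]
wrist_force: [-0.3, -2.7, 0.1]
grip_width: 0.273
```

```bash
python3 w.py w9 .5005 -.16 .1075
```

```text
t 10.925 pos [ 0.4997 -0.1615  0.0954] F [-0.34 -2.74  0.08] T [-0.66  0.19 -0.01] w 0.273 yaw 87.19 z [-0.001 -0.    -1.   ] q [-0.31  0.34 -0.29  0.94 -0.   -0.26]
expected tri knob px [253.28302313 285.25004332]
```

>>> {"method": "arm_command", "body": {"motion": "0.2 0 0 -2 0;0.2 0 0 -4 0;0.2 0 0 -6 0;0.2 0 0 -7.5 0;0.2 0 0 -7.5 0;0.2 0 0 -7.5 0"}}

```text
t: 11.72
position: [0.4997, -0.1615, 0.1031]
eef_rot: [-2.275, -2.166, 0.001]
wrist_force: [-2.6, -4.4, -5.8]
grip_width: 0.266
```

```bash
python3 w.py w10 .5005 -.16 .1075;python3 lid.py w9 w10 blue 165,175,330,340
```

```text
t 11.725 pos [ 0.4997 -0.1615  0.1031] F [-2.57 -4.42 -5.76] T [-1.04  0.44 -0.01] w 0.266 yaw 87.2 z [-0.001 -0.    -1.   ] q [-0.31  0.33 -0.28  0.95 -0.   -0.26]
expected tri knob px [253.19252523 275.16236501]
w9 [(165.0, 261.5, np.float64(67.1875)), (175.0, 261.5, np.float64(56.6875)), (330.0, 260.5, np.float64(89.0625)), (340.0, 260.5, np.float64(93.1875))]
w10 [(165.0, 254.5, np.float64(56.0625)), (175.0, 254.5, np.float64(45.75)), (330.0, 254.5, np.float64(78.5)), (340.0, 254.5, np.float64(80.375))]
col 165.0 z0 0.0675 pred row still/lifted [np.float64(254.7), np.float64(260.1)] seen 254.5
col 165.0 z0 0.0745 pred row still/lifted [np.float64(254.4), np.float64(260.1)] seen 254.5
col 175.0 z0 0.0675 pred row still/lifted [np.float64(254.7), np.float64(260.1)] seen 254.5
col 175.0 z0 0.0745 pred row still/lifted [np.float64(254.4), np.float64(260.1)] seen 254.5
col 330.0 z0 0.0675 pred row still/lifted [np.float64(253.7), np.float64(259.1)] seen 254.5
col 330.0 z0 0.0745 pred row still/lifted [np.float64(253.4), np.float64(259.1)] seen 254.5
col 340.0 z0 0.0675 pred row still/lifted [np.float64(253.8), np.float64(259.1)] seen 254.5
col 340.0 z0 0.0745 pred row still/lifted [np.float64(253.4), np.float64(259.1)] seen 254.5
```

The blue lid now holds: it stayed still with the knob drawn 7.7 mm at 5.8 N. I'll lower, let go and retreat.

>>> {"method": "arm_command", "body": {"motion": "0.2 0 0 3 0;0.2 0 0 6 0;0.2 0 0 7.5 0;0.2 0 0 7.5 0;0.45 0 0 7.5 0;0.7 0 0 7.5 0;0.7 0 0 7.5 0;0.7 0 0 -10 0"}}

```text
t: 12.78
position: [0.4995, -0.161, 0.1127]
eef_rot: [-2.273, -2.166, 0.001]
wrist_force: [-0.1, -0.2, -0.6]
grip_width: 0.7
```

>>> {"method": "arm_command", "body": {"motion": "0.7 0 0 -60 0;0.7 0 0 -120 0;0.7 0 -60 -140 0;0.7 0 -120 -140 0;0.7 0 -120 -140 0;0.7 0 -120 -140 0"}}

```text
t: 13.52
position: [0.3807, -0.1557, 0.2539]
eef_rot: [2.274, 2.165, 0.002]
wrist_force: [0.2, 0.1, -0.0]
grip_width: 0.703
```

```bash
python3 st.py
python3 - <<'E'
from h import *
a=snap("scene","s9"); b=cv2.imread("pics/s0.png"); c=cv2.imread("pics/s9.png"); c0=b.astype(int)
cv2.imwrite("pics/f9.png",np.hstack([cv2.resize(x[120:300,50:450],(400,180)) for x in (b,c)]))
E
```

```text
t 13.525 pos [ 0.3807 -0.1557  0.2539] F [ 0.19  0.1  -0.05] T [-0.04 -0.03  0.02] w 0.703 yaw 87.19 z [ 0.002 -0.001 -1.   ] q [-0.39  0.04 -0.25  1.28  0.   -0.34]
```

View pics/f9.png

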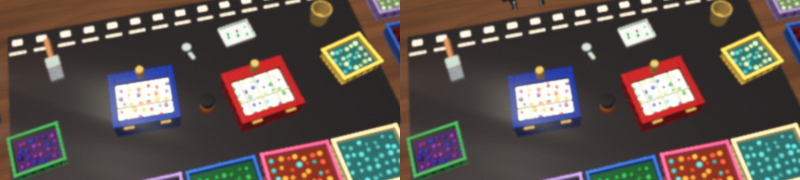

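The before and after crops match: both lids are down, the knobs are free, and the baskets, cup, loupe, jar, brush and tray haven't moved. I'll hand the job in.

```bash
python3 -c "
from station import env
env.close_job()"
```

```text
the job is handed in; nothing more can be done
```

Both lids are home and caught, their knobs are let go, and the job was handed in at about 13.5 s.

- **Red:** the catch held on the first tug. The knob came up 7.4 mm at about 5.4 N and the lid edge stayed still, so I lowered the knob and let go.
- **Blue:** the lid gave on the first tug and came up with the knob at only 2 N. I pressed it down about 7 mm to a firm stop; the force there reached 27 N. On the second tug it held: the knob came up 7.7 mm at 5.8 N with the lid edge still. I then let go.

As the jaws closed on the blue knob, they pressed it down with about 6 N, below the 8 N that snaps the catch, and the lid still gave on the tug that followed.

The last scene picture shows both lids down and the baskets and other things where they were. No check failed or disagreed.

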